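Re-pin the length stop of a portioning jig at the longer setting

TASK

The length stop on the portioning jig is pinned for short pieces and the next batch is to be cut long. Pull the red-handled ball-lock pin up out of its hole, slide the stop along the rail away from the knife gate to the long-cut hole, and push the pin down through stop and plate until its collar sits fully home and the balls have clicked in. The long-cut plate was re-screwed by hand, so feel for its hole with a light hand and never force the pin; leave the other things on the worktop alone.

Things in the scene. Friction and masses are not known exactly. Their poses are not given: they have to be found in the camera images.
- jig: portioning jig, fixed, 170 (x) by 310 (y) mm, z up; origin under its centre on the worktop. Wooden bed (top z 22) on its -x half, across it a black knife gate at y -122 (up to z 68); an aluminium rail along y, at x +45, carries the steel stop. Two steel set plates in the rail, 8 mm thick, upper faces at z 44, each have one 13.2 mm hole, hidden under the stop's skirt.
- short_hole (a point): centre of the short-cut hole, where the pin starts, on the plate's upper face (jig x 45, y -30, z 44). The long-cut hole lies on the same line, anywhere from 34 to 56 mm farther along the jig's +y; both plates are clamped fast. From 12 to at most 34 mm past this hole, and again from 20 mm past the long-cut hole, are gaps where the tip can drop up to 8 mm, never deeper.
- stop (a joint): travel of the stop along the rail (m): 0 at the short-cut hole, grows to the jig's +y (away from the gate), from -0.010 to 0.068. A steel carriage with skirt, round boss and an upright fence blade over the bed (top 60 mm above the worktop). Friction about 2 N; it stays where it is left. A pin in a plate hole locks it; a pin raised clear of the plates but still in the boss drags it along.
- stop_bore (a point): centre of the mouth of the vertical 13.2 mm bore in the stop's round boss (34 mm across), on the boss's upper face, 78 mm above the worktop. The bore guides the pin for 16 mm, then widens to 19 mm down to the stop's underside, 32 mm below the mouth; the plates' upper faces are 2 mm below that.
- pin: ball-lock pin, loose, about 0.1 kg; origin on its axis at the collar's underside, z away from the tip. Steel shank 12 mm thick, collar 22 mm across and 4 mm thick. Home, the collar lies on the boss (origin 78 mm above the worktop). Raised 20 mm it is clear of the plate; raised 26 mm its balls catch again under the boss; raised 54 mm it is out of the stop.
- pin_grip (a point): centre of the pin's red T-handle, 19 mm above its origin; the handle is 40 (pin x) by 14 (pin y) by 22 mm high. At the start it lies across the rail, 14 mm thickness along the rail, within 0.15 rad.
- pin_tip (a point): end of the shank, 54 mm below the pin's origin, tapered to 10 mm over the last 1.5 mm. On a plate it rests with the pin 20 mm above home; within about 1.5 mm of the hole it draws stop and hole into line under light pressure and drops 4 mm farther, until the two spring balls (8 mm above the tip, out 2.5 mm along pin x) meet the plate. They need 10 to 22 N to push in or pull out, inside 1 to 5 N.
- daikon_half: half a green-topped daikon radish, 110x82x82, lying on the worktop, loose; not to be touched; origin under its centre
- carrot: a whole carrot, 181 long, loose; not to be touched; origin under its centre
- white_bowl: a white stoneware bowl, 120 across, 57 high, loose; not to be touched; origin under its centre
- lemon: a lemon, 83x58x58, loose; not to be touched; origin under its centre
- peeler: a yellow-handled peeler, 170x25x18, loose; not to be touched; origin under its centre

How it is judged:
By the outcome, as a careful person would: the job done as asked, in the order asked, and still so for the second after the job is handed in, with the robot touching nothing.
It also fails if it takes over 58 s, if anything falls off the work surface, if the arm or the gripper's body presses on something with over 40 N, if the wrist force passes 120 N, or if a joint passes its speed limit or range.

ROBOT

A 6-joint arm with a two-finger parallel gripper is mounted at the origin on a cart in front of the work surface, level with it; the furniture and walls round the work are solid. World frame = base frame: x ahead of the robot, y to its left, z up, the work surface at z = 0. Lengths are in m, angles in rad, forces in N, time in s.
With the tool pointing down it reaches from about 0.3 to 0.75 m from the base axis. Payload 8.5 kg.
Tool frame: the origin (TCP) lies midway between the tips of the shut fingers; the grasp point (between the pads) lies 19 mm behind it (env.tcp_to_grasp is the distance from the TCP to the grasp point, in m); z points along the fingers, x is the direction in which the jaws open and shut, and the axes are right-handed (so a half turn about z gives the same grasp; the last joint's range is limited). The gripper opens to 88 mm and grips with 3 to 60 N. Pads are 18 mm wide; open, the fingers measure 123 mm over their backs; the gripper's body (75 mm by 187 mm) begins 45 mm behind the grasp point.
Start: joints at [-1.366, 0.381, 1.297, -0, 1.464, -0.215], TCP at [0.224, -0.502, 0.239] pointing down, gripper open.
Joint ranges: [-3.11, 3.11], [-0.89, 2.33], [0.22, 2.48], [-1.42, 4.56], [0.17, 2.85], [-2.88, 2.88]. Speed limits (rad/s): [2.39, 2.39, 3.14, 3.14, 3.14, 3.14].

INTERFACE

Orientations are given as a unit quaternion [w, x, y, z].
In Python, from plant import env gives the robot as it stands.
- The arm moves only by the tool play_rows, never from a script. Its argument "moves" is a list of rows, each a list of 3 entries, a list of its own where there are three numbers: the shift along the tool's x, y, z in m, then the turn, a rotation vector about the tool's x, y, z in degrees, then the closure, from -1 (fully open) to 1 (shut). A call has 1 to 8 rows; each row shifts and turns the commanded pose from where the row before left it, along the tool's axes as they then stand; what a row does not reach is not made up. A row lasts 1/10 s, in which the tool goes at most 50 mm and 8.59 degrees, less where a joint would pass 70% of its speed; a pose out of reach is approached as far as the arm can. A call is refused whole if a number of a shift passes 0.05 or a number of a turn 8.59, either way. A call with a gripper value outside its range is refused whole. The fingers move at their own pace and stop on an object; "squeeze" is the grip in N (left out, the last holds). Time passes only in rows, so rows that do not move let the fingers close. It gives the time, the measured TCP pose, the force and the opening at its end, in the units of the state.
- env.sense(): the state, without advancing time (a new reading comes with each control period).
- env.get_image(name): name is "scene" or "top" or "wrist"; returns a dict with "pixels" (420x560x3 uint8, blue, green, red), "z_map" (420x560 float32, m along the optical axis (not along the pixel's ray), 0 where there is no reading), "vertical_fov" (degrees; the focal length in pixels is half the picture's height over the tangent of half this angle, whatever the lens; pixels are square), "cx", "cy" (the principal point, pixels), "R" (3x3) and "t" (3): a world point X has camera coordinates R X + t. Camera axes: x right, y down, z forward; pixel columns grow to the right and rows downward; lengths in m; the calibration is good to about 2 mm. The wrist camera is an equidistant fisheye: a pixel r from the principal point sees the ray r / f radians off the axis. A picture is of the moment at which its call begins.
- env.sign_off(): hands the job in, once; it reports no verdict.
The state is a dict: "clock": time; "q": joint angles; "dq": joint speeds; "joint_efforts": joint torques, N m; "position": TCP position; "eef_rot": TCP orientation; "wrist_force": force on the tool from outside, world axes, zero at the start; "moment": the same for the moment, N m; "gripper_width": finger opening in m.
Only numpy, scipy, OpenCV 4.12 (cv2) and the standard library are available. Lean on these libraries where they do the work, as an engineer would, in place of code of your own. Each camera call takes 0.05 s, during which the arm holds its last target. There are 200 camera calls.

## Working session

There is one attempt and no reset: what is moved stays moved. The work goes in short steps, Python scripts to look and compute and a tool call to move; the robot and the scene stay as the last step left them, time stands still between calls to the robot, and variables do not carry over. Pictures are saved under pics/ and viewed, about 8 in all and at most 12, crops included, and the job is handed in when it is done.

Besides the shell and the picture viewer there is one more tool, called as name(argument=value, ...), one argument or row to a line, values as JSON. play_rows: Moves the arm, as the interface text tells. Its arguments: {"type":"object","properties":{"moves":{"type":"array"},"squeeze":{"type":"number"}},"required":["moves"]}

```bash
ls; mkdir -p pics
cat > h.py <<'E'
import numpy as np, cv2
from plant import env
def foc(im): return im["pixels"].shape[0]/2/np.tan(np.radians(im["vertical_fov"])/2)
def cloud(im):
    z=im["z_map"]; f=foc(im); v,u=np.mgrid[:z.shape[0],:z.shape[1]]
    C=np.dstack([(u-im["cx"])/f*z,(v-im["cy"])/f*z,z])
    return (C-np.array(im["t"]))@np.array(im["R"])   # R^T (C-t)
def ray(im,u,v,h,fish=False):
    f=foc(im); x=u-im["cx"]; y=v-im["cy"]
    if fish:
        r=np.hypot(x,y); a=r/f; d=np.array([x/r*np.sin(a),y/r*np.sin(a),np.cos(a)]) if r>0 else np.array([0,0,1.])
    else: d=np.array([x/f,y/f,1])
    R=np.array(im["R"]); o=-R.T@np.array(im["t"]); d=R.T@d
    return o+d*(h-o[2])/d[2]
E
python3 - <<'E'
from h import *
print(env.sense())
ims={}
for n in ("scene","top"):
    im=env.get_image(n); cv2.imwrite(f"pics/{n}0.png",im["pixels"]); np.save(f"{n}0.npy",im,allow_pickle=True)
    P=cloud(im); b,g,r=[im["pixels"][...,i].astype(int) for i in range(3)]
    m=((r>110)&(g<70)&(b<70)&(im["z_map"]>0)).astype(np.uint8)
    k,l,s,c=cv2.connectedComponentsWithStats(m)
    for i in range(1,k):
        if s[i,4]>15: print(n,s[i],c[i],np.median(P[l==i],0),P[l==i].min(0),P[l==i].max(0))
a=cv2.imread("pics/scene0.png");b=cv2.imread("pics/top0.png")
E
```

```text
pics
{'clock': 0.0, 'q': array([-1.36634934e+00,  3.81190297e-01,  1.29825887e+00, -4.24726301e-06,
        1.46360072e+00, -2.15334302e-01]), 'dq': array([ 9.41747479e-04, -2.40473292e-04, -2.27255090e-05,  2.38303708e-04,
       -1.13703369e-03, -1.59384412e-03]), 'joint_efforts': array([-7.06300525e-04, -4.37940359e+01, -2.24550587e+01,  7.12880585e-02,
        3.53998994e-02, -1.05813861e-04]), 'position': array([ 0.22407921, -0.50197321,  0.23814147]), 'eef_rot': array([-5.16521273e-04,  8.38916089e-01, -5.44260292e-01, -5.13897806e-04]), 'wrist_force': array([-0.69427306,  0.42312372,  0.50961412]), 'moment': array([-0.02476875,  0.06319181,  0.02303286]), 'gripper_width': 0.08813107897000651}
scene [168 156   2  19  25] [168.56 165.92] [0.76179591 0.20209926 0.17913712] [0.75357145 0.19375038 0.15599639] [0.7704697  0.21090208 0.21711522]
scene [251 207   7  10  44] [253.93181818 212.27272727] [0.47155108 0.07190652 0.10196182] [0.45833749 0.06236284 0.08107522] [0.49154952 0.0787557  0.11059918]
top [420 111   8   6  24] [423.625      113.08333333] [ 0.81318887 -0.50937336  0.09005049] [ 0.79959832 -0.52022258  0.08212939] [ 0.8222331  -0.49681392  0.09921961]
top [415 116  13   7  31] [420.25806452 120.09677419] [ 0.78598842 -0.49612511  0.0885343 ] [ 0.77927762 -0.52016429  0.08141542] [ 0.80478523 -0.48159791  0.10087414]
top [405 144  18  10  44] [413.36363636 149.40909091] [ 0.68676771 -0.47482127  0.08192103] [ 0.67611184 -0.50769913  0.05691711] [ 0.711311   -0.44974179  0.09164715]
top [ 51 202   7   5  18] [ 55.11111111 204.72222222] [ 0.58034802  0.9379948  -0.55564363] [ 0.57389257  0.92775203 -0.58013732] [ 0.59562131  0.95774849 -0.54732271]
```

View pics/scene0.png

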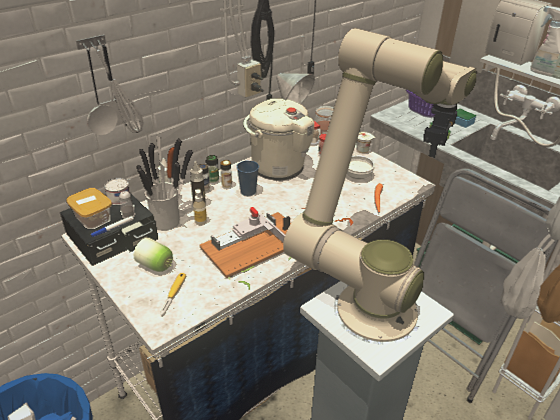

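View pics/top0.png

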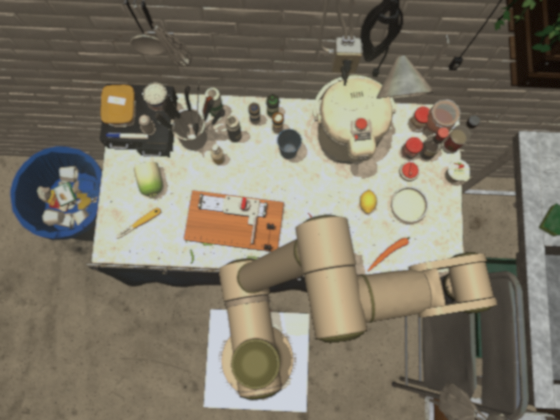

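The scene picture shows the jig at about (250,245), with the red pin handle at (254,212). In the top view the jig is at (235,220) and the handle at (244,203). The rail is on the far side and the gate at the right end, so jig axes are roughly world axes and I'll measure them now.

Run:
```python
from h import *
im=np.load("top0.npy",allow_pickle=True).item(); P=cloud(im)
cv2.imwrite("pics/crop1.png",np.hstack([cv2.resize(im["pixels"][180:260,175:295],None,fx=5,fy=5,interpolation=cv2.INTER_CUBIC)]))
sub=np.zeros(P.shape[:2],bool); sub[180:262,175:295]=1
b,g,r=[im["pixels"][...,i].astype(int) for i in range(3)]
m=sub&(r>120)&(r-b>60)&(g<r*0.7)&(abs(P[...,2]-.022)<.008)
pts=P[m][:,:2].astype(np.float32); print("bed",len(pts),np.median(P[m][:,2]),cv2.minAreaRect(pts),cv2.boxPoints(cv2.minAreaRect(pts)))
m=sub&(P[...,2]>.068)&(P[...,2]<.13); print("high",m.sum(),P[m].mean(0) )
m=sub&(r>g+60)&(P[...,2]>.06)&(P[...,2]<.13); print("red top",m.sum(),P[m].mean(0),np.argwhere(m).mean(0))
im=np.load("scene0.npy",allow_pickle=True).item(); P=cloud(im)
b,g,r=[im["pixels"][...,i].astype(int) for i in range(3)]
m=(r>g+50)&(P[...,2]>.085)&(P[...,2]<.13)&(abs(P[...,0]-.47)<.04)&(abs(P[...,1]-.07)<.05); print("red sc",m.sum(),P[m].mean(0),P[m].min(0),P[m].max(0))
s=im["pixels"][190:290,190:310]; cv2.imwrite("pics/crop1.png",np.hstack([cv2.resize(cv2.imread("pics/top0.png")[180:262,175:295],(400,300),interpolation=2),cv2.resize(s,(400,300),interpolation=2)]))
```

```text
bed 2786 0.02189676712366436 ((0.43560439348220825, 0.1008114367723465), (0.3022759258747101, 0.16376763582229614), 85.04423522949219) [[ 0.34097037 -0.04268787]
 [ 0.50412583 -0.0568352 ]
 [ 0.5302384   0.24431074]
 [ 0.36708295  0.25845808]]
high 111 [0.46643865 0.05888606 0.09032308]
red top 45 [0.47801543 0.06753422 0.10556205] [202.68888889 243.2       ]
red sc 52 [0.47422274 0.07133446 0.10128499] [0.45833749 0.06129442 0.08508687] [0.49571194 0.0787557  0.11059918]
```

View pics/crop1.png

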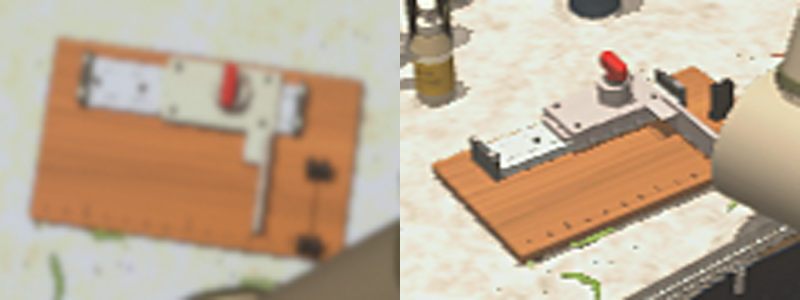

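The crop shows the stop with its boss and red handle at the gate end and the jig turned about -5°. The bed rectangle predicts the handle at (0.478, 0.067), which agrees with the red pixels. I'm moving over it.

play_rows(
  moves=[
    [[-0.032,-0.0357,0],[0,0,0],-1],
    [[-0.032,-0.0357,0],[0,0,0],-1],
    [[-0.032,-0.0357,0],[0,0,0],-1],
    [[-0.032,-0.0357,0],[0,0,0],-1],
    [[-0.032,-0.0357,0],[0,0,0],-1],
    [[-0.032,-0.0357,0],[0,0,0],-1],
    [[-0.032,-0.0357,0],[0,0,0],-1],
    [[-0.032,-0.0357,0],[0,0,0],-1],
  ],
)

```text
clock: 0.9
position: [0.3809, -0.1501, 0.2387]
eef_rot: [-0.0, 0.839, -0.544, -0.0]
wrist_force: [1.1, -0.7, -0.1]
gripper_width: 0.0879
```

play_rows(
  moves=[
    [[-0.032,-0.0357,0],[0,0,0],-1],
    [[-0.032,-0.0357,0],[0,0,0],-1],
    [[-0.032,-0.0357,0],[0,0,0],-1],
    [[-0.032,-0.0357,0],[0,0,0],-1],
    [[0,0,0],[0,0,7.25],-1],
    [[0,0,0],[0,0,7.25],-1],
    [[0,0,0],[0,0,7.25],-1],
    [[0,0,0],[0,0,7.25],-1],
  ],
)

```text
clock: 1.7
position: [0.4587, 0.0233, 0.2385]
eef_rot: [-0.0, -0.674, 0.739, 0.0]
wrist_force: [1.2, -0.6, -0.0]
gripper_width: 0.0886
```

Run:
```python
from h import *
from scipy.spatial.transform import Rotation as Ro
s=env.sense(); print(s["clock"],s["position"],s["q"]); q=s["eef_rot"]; M=Ro.from_quat(np.r_[q[1:],q[0]]).as_matrix(); print(M)
im=env.get_image("wrist"); np.save("w1.npy",im,allow_pickle=True); cv2.imwrite("pics/w1.png",im["pixels"])
b,g,r=[im["pixels"][...,i].astype(int) for i in range(3)]
m=((r>110)&(g<r*0.45)&(b<r*0.45)).astype(np.uint8); k,l,st,c=cv2.connectedComponentsWithStats(m)
for i in range(1,k):
    if st[i,4]>60: 
        pts=np.argwhere(l==i)[:,::-1].astype(np.float32); print(st[i],c[i],cv2.minAreaRect(pts),ray(im,*c[i],.108,True))
```

```text
1.7 [0.45867493 0.0232834  0.23845031] [-2.07970789e-01  2.21872032e-01  1.53312375e+00 -5.48309845e-05
  1.38743012e+00  1.45389179e+00]
[[-9.09304691e-02 -9.95856901e-01 -8.26425088e-04]
 [-9.95857243e-01  9.09304013e-02  1.19294795e-04]
 [-4.36533798e-05  8.33848941e-04 -9.99999651e-01]]
[407 155  33  84 670] [427.12985075 203.49850746] ((425.1734619140625, 197.7976531982422), (25.599960327148438, 83.45973205566406), 7.640407085418701) [ 0.44010043 -0.11129884  0.108     ]
[225 157  14  43 464] [231.33405172 177.03017241] ((231.5, 178.0), (42.0, 13.0), 90.0) [0.48006715 0.06617716 0.108     ]
[541 213  19  28  91] [550.74725275 226.07692308] ((550.3999633789062, 226.79998779296875), (3.6000001430511475, 32.400001525878906), 36.869895935058594) [ 0.39684064 -0.28895436  0.108     ]
```

View pics/w1.png

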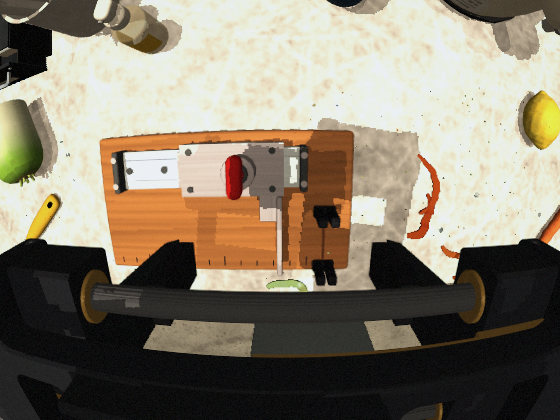

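The wrist view shows the handle at (233,177), nearly in line with the tool's y. Moving above it and lower, then one closer look.

play_rows(
  moves=[
    [[-0.0224,-0.0086,0.02],[0,0,0],-1],
    [[-0.0223,-0.0087,0.02],[0,0,0],-1],
    [[0,0,0.03],[0,0,0],-1],
    [[0,0,0],[0,0,0],-1],
    [[0,0,0],[0,0,0],-1],
  ],
)

```text
clock: 2.25
position: [0.4799, 0.0659, 0.1692]
eef_rot: [-0.0, -0.676, 0.737, 0.0]
wrist_force: [0.1, -0.4, 0.1]
gripper_width: 0.0883
```

```bash
cat > hd.py <<'E'
from h import *
import sys
from scipy.spatial.transform import Rotation as Ro
n=sys.argv[1]; top=float(sys.argv[2])
s=env.sense(); print(s["clock"],s["position"],s["q"][5]); q=s["eef_rot"]; M=Ro.from_quat(np.r_[q[1:],q[0]]).as_matrix()
print("toolx yaw",np.degrees(np.arctan2(M[1,0],M[0,0])),"tilt",M[:2,2])
im=env.get_image("wrist"); np.save(n+".npy",im,allow_pickle=True); cv2.imwrite(f"pics/{n}.png",im["pixels"])
b,g,r=[im["pixels"][...,i].astype(int) for i in range(3)]
m=((r>90)&(g<r*0.45)&(b<r*0.45)).astype(np.uint8); k,l,st,c=cv2.connectedComponentsWithStats(m)
for i in range(1,k):
    if st[i,4]>150:
        pts=np.argwhere(l==i)[:,::-1]; W=np.array([ray(im,u,v,top,True)[:2] for u,v in pts],np.float32)
        z=im["z_map"][l==i]
        print(st[i],c[i],"zmap",np.percentile(z[z>0],[2,50]) if (z>0).any() else 0,cv2.minAreaRect(W),cv2.boxPoints(cv2.minAreaRect(W)).round(4).tolist())
print("cam",-np.array(im["R"]).T@im["t"])
E
python3 hd.py w2 0.108
```

```text
2.25 [0.47993864 0.06591319 0.16917221] 1.547560893643987
toolx yaw -94.88385621457932 tilt [-7.10557009e-04  4.17278583e-05]
[474 181  24  65 464] [487.98706897 218.05172414] zmap [0.30162804 0.31012371] ((0.4703364968299866, -0.09033484756946564), (0.05314760282635689, 0.021026626229286194), 2.3298075199127197) [[0.44339999556541443, -0.08089999854564667], [0.4442000091075897, -0.10189999639987946], [0.49729999899864197, -0.0997999981045723], [0.4964999854564667, -0.0786999985575676]]
[273 192  20  56 954] [282.80293501 220.19811321] zmap [0.21366244 0.21821608] ((0.4799991250038147, 0.06616820394992828), (0.012930234894156456, 0.03853614628314972), 85.0775375366211) [[0.4602000117301941, 0.061400000005960464], [0.4986000061035156, 0.05810000002384186], [0.4997999966144562, 0.07100000232458115], [0.46140000224113464, 0.07429999858140945]]
cam [0.54486029 0.06060431 0.31498766]
```

View pics/w2.png

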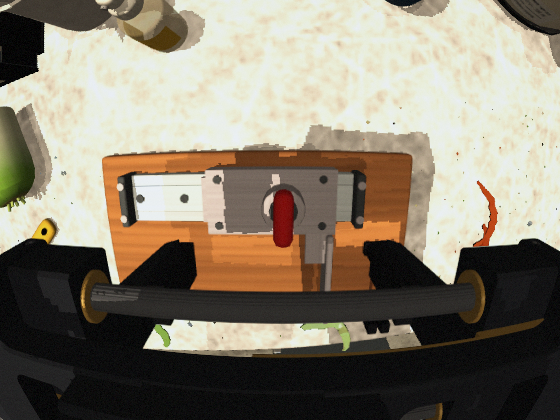

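The handle at (283,220) lies at (0.480, 0.066), yaw within 0.1° of the jaws. Going down and gripping.

play_rows(
  moves=[
    [[0,0,0.03],[0,0,0],-1],
    [[0,0,0.03],[0,0,0],-1],
    [[-0.0003,0,0.0245],[0,0,0],-1],
    [[0,0,0],[0,0,0],-1],
    [[0,0,0],[0,0,0],0.3],
    [[0,0,0],[0,0,0],1],
    [[0,0,0],[0,0,0],1],
    [[0,0,0],[0,0,0],1],
  ],
  squeeze=55,
)

```text
clock: 3.1
position: [0.4804, 0.0663, 0.0852]
eef_rot: [0.001, -0.676, 0.737, -0.001]
wrist_force: [-0.4, -0.6, -0.9]
gripper_width: 0.0581
```

play_rows(
  moves=[
    [[0,0,0],[0,0,0],1],
    [[0,0,0],[0,0,0],1],
    [[0,0,0],[0,0,0],1],
    [[0,0,0],[0,0,0],1],
  ],
)

```text
clock: 3.5
position: [0.48, 0.0664, 0.0842]
eef_rot: [-0.0, -0.676, 0.737, 0.0]
wrist_force: [-0.2, 0.4, 0.9]
gripper_width: 0.0264
```

play_rows(
  moves=[
    [[0,0,0],[0,0,0],1],
    [[0,0,0],[0,0,0],1],
    [[0,0,0],[0,0,0],1],
    [[0,0,0],[0,0,0],1],
  ],
)

```text
clock: 3.9
position: [0.48, 0.0663, 0.0842]
eef_rot: [-0.0, -0.676, 0.737, -0.0]
wrist_force: [0.3, -1.9, 0.5]
gripper_width: 0.0135
```

play_rows(
  moves=[
    [[0,0,-0.001],[0,0,0],1],
    [[0,0,-0.001],[0,0,0],1],
    [[0,0,-0.001],[0,0,0],1],
    [[0,0,-0.001],[0,0,0],1],
    [[0,0,-0.001],[0,0,0],1],
    [[0,0,-0.001],[0,0,0],1],
  ],
)

```text
clock: 4.5
position: [0.4801, 0.0663, 0.0907]
eef_rot: [0.0, -0.676, 0.737, -0.0]
wrist_force: [-0.7, -2.0, -3.2]
gripper_width: 0.0137
```

play_rows(
  moves=[
    [[0,0,-0.002],[0,0,0],1],
    [[0,0,-0.002],[0,0,0],1],
    [[0,0,-0.002],[0,0,0],1],
    [[0,0,-0.002],[0,0,0],1],
    [[0,0,-0.002],[0,0,0],1],
    [[0,0,-0.002],[0,0,0],1],
    [[0,0,-0.002],[0,0,0],1],
    [[0,0,-0.0018],[0,0,0],1],
  ],
)

```text
clock: 5.3
position: [0.4799, 0.0664, 0.1062]
eef_rot: [0.0, -0.676, 0.737, 0.0]
wrist_force: [-0.0, -2.2, -2.2]
gripper_width: 0.0136
```

```bash
python3 hd.py w3 0.130
```

```text
5.3 [0.47994586 0.06642232 0.10615897] 1.5496045678634829
toolx yaw -94.9477963809793 tilt [-0.00010146  0.00011867]
[513 194  20  45 287] [524.83275261 217.80487805] zmap [0.24043888 0.24395423] ((0.49753332138061523, -0.052787378430366516), (0.029041197150945663, 0.0070412652567029), 28.387781143188477) [[0.4830999970436096, -0.05660000070929527], [0.4864000082015991, -0.06279999762773514], [0.5120000243186951, -0.04899999871850014], [0.5085999965667725, -0.04280000180006027]]
[ 267  233   31   59 1544] [282.27849741 263.92292746] zmap [0.1314372  0.13448384] ((0.4880843758583069, 0.06612211465835571), (0.012227050960063934, 0.026556527242064476), 85.91602325439453) [[0.47440001368522644, 0.061000000685453415], [0.5008999705314636, 0.05909999832510948], [0.501800000667572, 0.07129999995231628], [0.47530001401901245, 0.07320000231266022]]
cam [0.54476385 0.06103075 0.25200656]
```

View pics/w3.png

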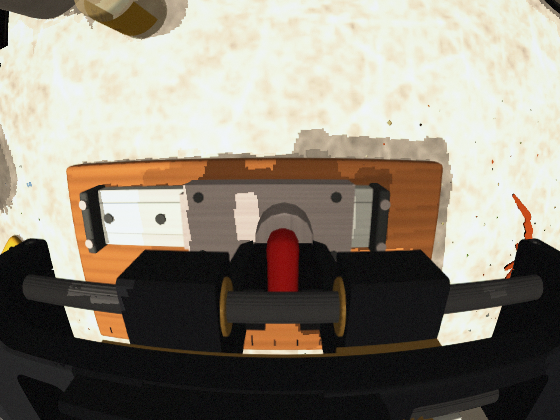

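The grip holds (the handle came up 22 mm with the jaws). Dragging the stop along +y of the jig.

play_rows(
  moves=[
    [[-0.002,0,0],[0,0,0],1],
    [[-0.002,0,0],[0,0,0],1],
    [[-0.002,0,0],[0,0,0],1],
    [[0,0,0],[0,0,0],1],
  ],
)

```text
clock: 5.75
position: [0.4805, 0.0727, 0.106]
eef_rot: [0.0, -0.676, 0.737, 0.0]
wrist_force: [0.1, -0.2, -0.9]
gripper_width: 0.0138
```

play_rows(
  moves=[
    [[-0.005,0,0],[0,0,0],1],
    [[-0.005,0,0],[0,0,0],1],
    [[-0.005,0,0],[0,0,0],1],
    [[-0.005,0,0],[0,0,0],1],
    [[-0.005,0,0],[0,0,0],1],
    [[-0.002,0,0],[0,0,0],1],
    [[0,0,0],[0,0,0],1],
  ],
)

```text
clock: 6.45
position: [0.4828, 0.0998, 0.106]
eef_rot: [0.0, -0.676, 0.737, 0.0]
wrist_force: [-0.2, 0.2, -1.3]
gripper_width: 0.0138
```

Run:
```python
from h import *
s=env.sense(); p=s["position"]-np.array([.4800,.0663,.0842]); print(s["clock"],p*1e3,"travel",1e3*p[:2]@[.0864,.9963],"lat",1e3*p[:2]@[.9963,-.0864],s["wrist_force"])
```

```text
6.45 [ 2.75959327 33.47693463 21.79971764] travel 33.591498835259166 lat -0.14302437669707352 [-0.23005653  0.18153546 -1.26013372]
```

Travel is about 33.5 mm and the stop moves freely. Lowering gently to feel the plate.

play_rows(
  moves=[
    [[0,0,0.001],[0,0,0],1],
    [[0,0,0.0005],[0,0,0],1],
    [[0,0,0.0005],[0,0,0],1],
    [[0,0,0],[0,0,0],1],
  ],
)

```text
clock: 6.85
position: [0.4828, 0.0992, 0.1042]
eef_rot: [0.0, -0.676, 0.737, 0.0]
wrist_force: [-0.7, 0.2, 2.1]
gripper_width: 0.0134
```

play_rows(
  moves=[
    [[0,0,0.0005],[0,0,0],1],
    [[0,0,0],[0,0,0],1],
  ],
)

```text
clock: 7.05
position: [0.483, 0.0992, 0.1041]
eef_rot: [0.0, -0.676, 0.737, -0.0]
wrist_force: [-1.4, 0.6, 5.6]
gripper_width: 0.0137
```

Contact with the plate at 19.9 mm raised with 5.6 N. Sliding lightly in small steps, watching height and force.

play_rows(
  moves=[
    [[-0.001,0,0],[0,0,0],1],
    [[-0.0005,0,0],[0,0,0],1],
    [[0,0,0],[0,0,0],1],
  ],
)

```text
clock: 7.35
position: [0.4832, 0.1002, 0.1041]
eef_rot: [-0.0, -0.676, 0.737, -0.001]
wrist_force: [-1.4, -3.9, 5.7]
gripper_width: 0.0132
```

play_rows(
  moves=[
    [[-0.001,0,0],[0,0,0],1],
    [[-0.001,0,0],[0,0,0],1],
    [[0,0,0],[0,0,0],1],
  ],
)

```text
clock: 7.65
position: [0.4834, 0.1021, 0.1041]
eef_rot: [-0.0, -0.676, 0.737, -0.001]
wrist_force: [-1.1, -3.6, 5.6]
gripper_width: 0.0137
```

play_rows(
  moves=[
    [[-0.001,0,0],[0,0,0],1],
    [[-0.001,0,0],[0,0,0],1],
    [[0,0,0],[0,0,0],1],
  ],
)

```text
clock: 7.95
position: [0.4835, 0.1041, 0.1041]
eef_rot: [-0.0, -0.676, 0.737, -0.001]
wrist_force: [-1.9, -3.8, 6.4]
gripper_width: 0.0132
```

play_rows(
  moves=[
    [[-0.001,0,0],[0,0,0],1],
    [[-0.001,0,0],[0,0,0],1],
    [[0,0,0],[0,0,0],1],
  ],
)

```text
clock: 8.25
position: [0.4837, 0.1061, 0.1041]
eef_rot: [-0.0, -0.676, 0.737, -0.001]
wrist_force: [-0.8, -3.4, 5.8]
gripper_width: 0.0136
```

play_rows(
  moves=[
    [[-0.001,0,0],[0,0,0],1],
    [[-0.001,0,0],[0,0,0],1],
    [[0,0,0],[0,0,0],1],
  ],
)

```text
clock: 8.55
position: [0.4839, 0.1081, 0.1041]
eef_rot: [-0.0, -0.676, 0.737, -0.001]
wrist_force: [-0.7, -4.0, 4.9]
gripper_width: 0.0135
```

play_rows(
  moves=[
    [[-0.001,0,0],[0,0,0],1],
    [[-0.001,0,0],[0,0,0],1],
    [[0,0,0],[0,0,0],1],
  ],
)

```text
clock: 8.85
position: [0.4841, 0.1101, 0.1041]
eef_rot: [-0.0, -0.676, 0.737, -0.001]
wrist_force: [-1.2, -1.6, 5.2]
gripper_width: 0.0138
```

play_rows(
  moves=[
    [[-0.001,0,0],[0,0,0],1],
    [[0,0,0],[0,0,0],1],
  ],
)

```text
clock: 9.05
position: [0.4842, 0.1111, 0.1041]
eef_rot: [-0.0, -0.676, 0.737, -0.001]
wrist_force: [-0.9, -2.7, 5.7]
gripper_width: 0.0133
```

play_rows(
  moves=[
    [[-0.001,0,0],[0,0,0],1],
    [[-0.0005,0,0],[0,0,0],1],
    [[0,0,0],[0,0,0],1],
  ],
)

```text
clock: 9.35
position: [0.4843, 0.1126, 0.1041]
eef_rot: [-0.0, -0.676, 0.737, -0.001]
wrist_force: [-1.0, -4.0, 6.0]
gripper_width: 0.0136
```

play_rows(
  moves=[
    [[-0.001,0,0],[0,0,0],1],
    [[-0.0005,0,0],[0,0,0],1],
    [[0,0,0],[0,0,0],1],
  ],
)

```text
clock: 9.65
position: [0.4844, 0.1144, 0.1039]
eef_rot: [0.0, -0.676, 0.737, -0.001]
wrist_force: [-1.2, -4.1, 5.4]
gripper_width: 0.0134
```

play_rows(
  moves=[
    [[-0.0005,0,0],[0,0,0],1],
    [[0,0,0],[0,0,0],1],
  ],
)

```text
clock: 9.85
position: [0.4844, 0.115, 0.1037]
eef_rot: [0.0, -0.676, 0.737, -0.0]
wrist_force: [-0.8, -3.9, 3.6]
gripper_width: 0.0137
```

play_rows(
  moves=[
    [[-0.0005,0,0],[0,0,0],1],
    [[0,0,0],[0,0,0],1],
  ],
)

```text
clock: 10.05
position: [0.4841, 0.1158, 0.1032]
eef_rot: [-0.0, -0.676, 0.737, 0.0]
wrist_force: [0.4, -1.3, -0.3]
gripper_width: 0.0133
```

The force went to zero and the tip dropped at about 49.5 mm travel. Lowering gently.

play_rows(
  moves=[
    [[0,0,0.0005],[0,0,0],1],
    [[0,0,0.0005],[0,0,0],1],
    [[0,0,0],[0,0,0],1],
  ],
)

```text
clock: 10.35
position: [0.4841, 0.1158, 0.1023]
eef_rot: [-0.0, -0.676, 0.737, 0.0]
wrist_force: [0.2, -1.7, -1.5]
gripper_width: 0.0137
```

play_rows(
  moves=[
    [[0,0,0.0005],[0,0,0],1],
    [[0,0,0.0005],[0,0,0],1],
    [[0,0,0],[0,0,0],1],
  ],
)

```text
clock: 10.65
position: [0.4842, 0.1158, 0.1015]
eef_rot: [0.0, -0.676, 0.737, 0.0]
wrist_force: [0.5, -0.3, -1.4]
gripper_width: 0.014
```

play_rows(
  moves=[
    [[0,0,0.0005],[0,0,0],1],
    [[0,0,0.0005],[0,0,0],1],
    [[0,0,0.0005],[0,0,0],1],
    [[0,0,0],[0,0,0],1],
  ],
)

```text
clock: 11.05
position: [0.4842, 0.1158, 0.1]
eef_rot: [0.0, -0.676, 0.737, 0.0]
wrist_force: [0.6, 0.1, 0.0]
gripper_width: 0.0134
```

play_rows(
  moves=[
    [[0,0,0.0005],[0,0,0],1],
    [[0,0,0],[0,0,0],1],
  ],
)

```text
clock: 11.25
position: [0.4842, 0.1157, 0.0995]
eef_rot: [0.0, -0.676, 0.737, 0.0]
wrist_force: [0.3, 0.6, -0.7]
gripper_width: 0.0133
```

play_rows(
  moves=[
    [[0,0,0.0005],[0,0,0],1],
    [[0,0,0.0005],[0,0,0],1],
    [[0,0,0],[0,0,0],1],
  ],
)

```text
clock: 11.55
position: [0.4844, 0.1157, 0.0988]
eef_rot: [0.0, -0.676, 0.737, -0.0]
wrist_force: [-0.5, -0.1, 4.0]
gripper_width: 0.0133
```

play_rows(
  moves=[
    [[0,0,0.0005],[0,0,0],1],
    [[0,0,0.0005],[0,0,0],1],
    [[0,0,0],[0,0,0],1],
  ],
)

```text
clock: 11.85
position: [0.4845, 0.1158, 0.0981]
eef_rot: [0.0, -0.676, 0.737, -0.0]
wrist_force: [-0.7, 0.2, 7.5]
gripper_width: 0.0135
```

play_rows(
  moves=[
    [[0,0,0.0005],[0,0,0],1],
    [[0,0,0.0005],[0,0,0],1],
    [[0,0,0],[0,0,0],1],
  ],
)

```text
clock: 12.15
position: [0.4844, 0.1159, 0.0968]
eef_rot: [0.0, -0.676, 0.737, -0.0]
wrist_force: [-0.5, 1.7, 5.7]
gripper_width: 0.0134
```

play_rows(
  moves=[
    [[0,0,0.0005],[0,0,0],1],
    [[0,0,0.0005],[0,0,0],1],
    [[0,0,0],[0,0,0],1],
  ],
)

```text
clock: 12.45
position: [0.4842, 0.1158, 0.0952]
eef_rot: [-0.0, -0.676, 0.737, 0.0]
wrist_force: [0.7, 2.2, 0.8]
gripper_width: 0.0136
```

The balls pushed in past the peak. Carrying on down in small rows toward home (0.084).

play_rows(
  moves=[
    [[0,0,0.001],[0,0,0],1],
    [[0,0,0.001],[0,0,0],1],
    [[0,0,0.001],[0,0,0],1],
    [[0,0,0.001],[0,0,0],1],
    [[0,0,0],[0,0,0],1],
  ],
)

```text
clock: 12.95
position: [0.4842, 0.1157, 0.0914]
eef_rot: [-0.0, -0.676, 0.737, 0.0]
wrist_force: [1.2, 3.0, -0.9]
gripper_width: 0.0132
```

play_rows(
  moves=[
    [[0,0,0.001],[0,0,0],1],
    [[0,0,0.001],[0,0,0],1],
    [[0,0,0.001],[0,0,0],1],
    [[0,0,0],[0,0,0],1],
  ],
)

```text
clock: 13.35
position: [0.484, 0.1157, 0.0881]
eef_rot: [-0.0, -0.676, 0.737, 0.0]
wrist_force: [0.8, 2.8, -4.1]
gripper_width: 0.0136
```

play_rows(
  moves=[
    [[0,0,0.001],[0,0,0],1],
    [[0,0,0.001],[0,0,0],1],
    [[0,0,0.001],[0,0,0],1],
    [[0,0,0],[0,0,0],1],
  ],
)

```text
clock: 13.75
position: [0.4842, 0.1157, 0.0855]
eef_rot: [-0.0, -0.676, 0.737, 0.0]
wrist_force: [-0.2, 1.9, -4.0]
gripper_width: 0.0139
```

play_rows(
  moves=[
    [[0,0,0.0005],[0,0,0],1],
    [[0,0,0.0005],[0,0,0],1],
    [[0,0,0],[0,0,0],1],
  ],
)

```text
clock: 14.05
position: [0.4843, 0.1157, 0.0847]
eef_rot: [0.0, -0.676, 0.737, -0.0]
wrist_force: [0.2, 1.8, -0.3]
gripper_width: 0.0141
```

play_rows(
  moves=[
    [[0,0,0.0005],[0,0,0],1],
    [[0,0,0.0005],[0,0,0],1],
    [[0,0,0],[0,0,0],1],
  ],
)

```text
clock: 14.35
position: [0.4844, 0.1157, 0.0842]
eef_rot: [0.0, -0.676, 0.737, -0.0]
wrist_force: [-1.5, 1.8, 6.2]
gripper_width: 0.0137
```

play_rows(
  moves=[
    [[0,0,0.0005],[0,0,0],1],
    [[0,0,0],[0,0,0],1],
    [[0,0,0],[0,0,0],1],
  ],
)

```text
clock: 14.65
position: [0.4844, 0.1157, 0.0841]
eef_rot: [0.0, -0.676, 0.737, -0.0]
wrist_force: [-4.0, 2.7, 11.1]
gripper_width: 0.0136
```

It stops solid at 0.0841, the same height as at the start, so the collar is home. Relieving the pressure, opening and backing off.

play_rows(
  moves=[
    [[0,0,-0.0005],[0,0,0],1],
    [[0,0,-0.0004],[0,0,0],1],
    [[0,0,0],[0,0,0],1],
  ],
)

```text
clock: 14.95
position: [0.4844, 0.1157, 0.0842]
eef_rot: [0.0, -0.676, 0.737, -0.0]
wrist_force: [-0.6, 3.3, 5.7]
gripper_width: 0.0137
```

play_rows(
  moves=[
    [[0,0,0],[0,0,0],0.4],
    [[0,0,0],[0,0,0],0],
    [[0,0,0],[0,0,0],-0.5],
    [[0,0,0],[0,0,0],-1],
    [[0,0,0],[0,0,0],-1],
    [[0,0,0],[0,0,0],-1],
    [[0,0,0],[0,0,0],-1],
    [[0,0,0],[0,0,0],-1],
  ],
)

```text
clock: 15.75
position: [0.4842, 0.1157, 0.084]
eef_rot: [-0.0, -0.676, 0.737, -0.0]
wrist_force: [-0.5, 0.0, -0.2]
gripper_width: 0.0752
```

play_rows(
  moves=[
    [[0,0,-0.01],[0,0,0],-1],
    [[0,0,-0.02],[0,0,0],-1],
    [[0,0,-0.02],[0,0,0],-1],
    [[0,0,-0.03],[0,0,0],-1],
    [[0,0,-0.01],[0,0,0],-1],
    [[0,0,0],[0,0,0],-1],
    [[0,0,0],[0,0,0],-1],
  ],
)

```text
clock: 16.45
position: [0.4838, 0.1157, 0.1731]
eef_rot: [-0.0, -0.676, 0.737, 0.0]
wrist_force: [-0.3, -0.7, -0.9]
gripper_width: 0.0885
```

```bash
python3 hd.py w4 0.108
```

```text
16.45 [0.4837934  0.11567299 0.17314149] 1.6533914220438763
toolx yaw -94.94665122117898 tilt [-1.24828602e-03 -3.93201001e-05]
[504 181  22  63 403] [517.17866005 217.29032258] zmap [0.30521813 0.31448634] ((0.47029098868370056, -0.07625444233417511), (0.05481846258044243, 0.022119738161563873), 1.308632731437683) [[0.4426000118255615, -0.0658000037074089], [0.4431000053882599, -0.08789999783039093], [0.49790000915527344, -0.08669999986886978], [0.4973999857902527, -0.06459999829530716]]
[273 190  20  55 909] [282.330033   217.48734873] zmap [0.2174637  0.22153775] ((0.48435333371162415, 0.11588320136070251), (0.013136808760464191, 0.03837989643216133), 85.01760864257812) [[0.46470001339912415, 0.11100000143051147], [0.5029000043869019, 0.10769999772310257], [0.5040000081062317, 0.12080000340938568], [0.4657999873161316, 0.12409999966621399]]
cam [0.54876764 0.11029613 0.31892109]
```

View pics/w4.png

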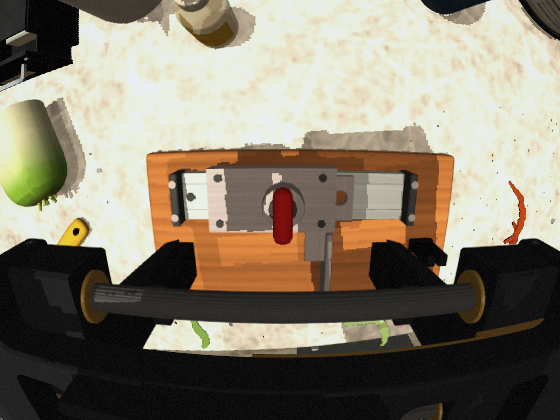

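The final picture shows the pin seated in the boss at (282,217) and the empty short-cut hole uncovered at (341,198). Handle height relative to the camera matches the start to about 0.1 mm. Handing in.

```bash
python3 -c "
from plant import env
print(env.sign_off())"
```

```text
the job is handed in; nothing more can be done
None
```

The stop is now pinned in the long-cut hole and the job is handed in, at about 16.5 s of the 58 s allowed.

- **What I did:** I pulled the pin up 22 mm and dragged the stop along the rail, away from the gate. Then I felt along the long-cut plate with about 5–6 N until the tip dropped in, at about 50 mm of travel, and pushed the pin down. The highest force I read while pushing past the balls was about 7.5 N. That is below the stated 10 N minimum, but I only read the force every few rows, so the peak may have been missed.
- **Collar home:** The pin stopped solid with the tool at the height where I first gripped it (84.1 mm, against 84.2 mm). After release, the handle's height in the wrist picture matched the start within about 0.2 mm.
- **Balls clicked in:** The force turned into a pull of about 4 N towards the plate just before home, which fits the balls springing out. I did not tug the pin to test the lock.
- **Picture check:** The last picture shows the short-cut hole uncovered and empty, and the gripper open and well clear of the pin. I did not touch anything else on the worktop.

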